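Lock the focusing ring on the lens turntable

ROBOT

A 7-joint arm with a two-finger parallel gripper is mounted at the origin on the work surface. World frame = base frame: x ahead of the robot, y to its left, z up, the work surface at z = 0. Lengths are in m, angles in rad, forces in N, time in s.
With the tool pointing down it reaches from about 0.4 to 0.925 m from the base axis. Payload 4.1 kg.
Tool frame: the origin (TCP) lies midway between the tips of the shut fingers; the grasp point (between the pads) lies 19 mm behind it (ctrl.grip_point_offset is the z of the grasp point in the tool frame, in m); z points along the fingers, y is the line along which they close (so a half turn about z gives the same grasp; the last joint's range is limited). The gripper opens to 85 mm and grips with 20 to 120 N. Pads are 22 mm wide; open, the fingers measure 114 mm over their backs; the gripper's body (76 mm by 85 mm) begins 54 mm behind the grasp point. The pads swing forward as they close: fully open they stand 13 mm farther back than shut.
Start: joints at [-1.415, 0.398, 0.045, 1.537, -0.019, 1.207, -0.051], TCP at [0.164, 0.629, 0.231] pointing down, gripper open.
Joint ranges: [-2.82, 2.82], [-0.49, 2.23], [-1.37, 1.46], [0, 2.46], [-1.36, 4.5], [0.23, 2], [-2.94, 2.94]. Speed limits (rad/s): [2.57, 2.57, 3.14, 3.14, 3.14, 3.14, 3.14].

INTERFACE

Orientations are given as a unit quaternion [w, x, y, z].
In Python, from plant import state, read_camera, job, ctrl gives the robot as it stands.
- The arm moves only by the tool play_rows, never from a script. Its argument "moves" is text: rows parted by semicolons, each of 7 numbers parted by spaces: the shift along the tool's x, y, z in mm, then the turn, a rotation vector about the tool's x, y, z in degrees, then the finger opening in mm, from 0 to 85.4. A call has 1 to 20 rows; each row is the pose to reach, as a shift and turn from the pose commanded when the call began, along the tool's axes at that moment; what a row does not reach only later rows make up. A row lasts 1/8 s, in which the tool goes at most 62.5 mm and 10.7 degrees, less where a joint would pass 70% of its speed; a pose out of reach is approached as far as the arm can. A call with a gripper value outside its range is refused whole. The fingers move at their own pace and stop on an object; "grip_force" is the grip in N (left out, the last holds). Time passes only in rows, so rows that repeat a pose let the fingers close. It gives the time, the measured TCP pose, the force, the opening and the grip force at its end, in the units of the state.
- state(): the state, without advancing time (a new reading comes with each control period).
- read_camera(name): name is "side" or "top"; returns a dict with "pixels" (480x640x3 uint8, blue, green, red), "depth" (480x640 float32, m along the optical axis (not along the pixel's ray), 0 where there is no reading), "mtx" (3x3 intrinsics, pixels), "rvec" (rotation vector, rad) and "tvec" (3), from world to camera coordinates, as OpenCV has them. Camera axes: x right, y down, z forward; pixel columns grow to the right and rows downward; lengths in m; the calibration is good to about 2 mm. A picture is of the moment at which its call begins.
- job.job_done(): hands the job in; it is judged then, once.
The state is a dict: "time": time; "joint_positions": joint angles; "dq": joint speeds; "tau": joint torques, N m; "position": TCP position; "tcp_rot": TCP orientation; "contact_force": force on the tool from outside, world axes, zero at the start; "ft_torque": the same for the moment, N m; "opening": finger opening in m; "grip_force": force on a finger pad.
Only numpy, scipy, OpenCV 4.12 (cv2) and the standard library are available. Lean on these libraries where they do the work, as an engineer would, in place of code of your own. Each camera call takes 0.05 s, during which the arm holds its last target. There are 200 camera calls.

TASK

Lower the brass focusing ring with the wider bore fully home over the turntable's centre pin, without dropping it, and let go of it. Then swing the open hinged hook over the ring and press it down until it rests in its forked catch. Leave the narrow-bore ring, the glass bullseye, the lead weight and the copper lid where they lie.

Things in the scene. Friction and masses are not known exactly. Their poses are not given: they have to be found in the camera images.
- pin_foot (a point): Foot of the steel centre pin, on the top face of the cast-iron turntable disc (38 mm above the bench). Disc 220 mm across, turns freely about the pin. Pin 30 mm across, 26 mm high, its top 8 mm tapering to 18 mm. Frame turns with the disc: z up, x from the pin to the hook's hinge (65 mm away); the catch lies along -x. Nothing else stands on the disc.
- catch_seat (a point): Seat of the catch: steel fork 68 mm from the pin on the disc, across from the hinge; the hook drops between two prongs 23 mm apart onto this seat, 32.5 mm above the disc face; prong tops 43 mm above the disc face. Same axes as pin_foot.
- hook (a joint): Angle of the hook, rad: 0 = closed, lying level over the pin and down on the seat of the catch; pi/2 = upright; up to 2.4 = leaning outward, away from the pin. Stiff hinge: it stays wherever it is left (about 0.16 N m to move it).
- hook_hinge (a point): Hinge axis of the hook, 65 mm from the pin, 35.5 mm above the disc face between two cheeks 44 mm high and 33 mm wide over their outsides. Frame turns with the hook: x from the hook's tip to its hinge, y along the hinge axis, z out of the hook's outer face (the upper face when closed).
- hook_pad (a point): Centre of the outer (closed: upper) face of the round finger pad at the hook's free end, 158 mm from the hinge axis. Hook: flat steel bar 16 mm wide, 6 mm thick; pad 26 mm across, its end 171 mm from the hinge axis. Closed, the pad lies 93 mm from the pin, beyond the catch, its upper face 38.5 mm above the disc face. Axes as hook_hinge.
- wide_ring: Brass focusing ring that fits the pin: 60 mm outside, bore 34 mm, 30 mm high, 0.25 kg, lying flat on the bench. Origin at the centre of its underside, z along its axis.
- wide_ring_center (a point): Middle of the wide-bore ring: on its axis, 15 mm above its underside.
- narrow_ring: Brass ring too tight for the pin: 60 mm outside, bore 22 mm, 30 mm high, lying flat. Origin at the centre of its underside. Leave it.
- bullseye: Amber glass bullseye lens, stepped disc 110 mm across, 24 mm high. Origin at the centre of its underside. Leave it.
- weight: Grey lead counterweight with a small knob on top, 50 mm across, 57 mm high. Origin at the centre of its underside. Leave it.
- oil_lid: Copper oil-can lid with a small knob, 70 mm across, 30 mm high. Origin at the centre of its underside. Leave it.
There are look-alikes about, which are no part of the job. Leave any green or grey look-alike of the wide_ring alone.

How it is judged:
On the way, in this order (a step that is already met when the one before it is completed fails the run):
1. the wide-bore ring is fully home on the pin and released, with the hook still open (horizontal distance between wide_ring_center and pin_foot below 0.006 m and z of wide_ring_center in the frame of pin_foot between 0.011 and 0.018 m and angle between the z axis of wide_ring and the z axis of pin_foot, either way round below 0.07 rad and contact force between the fingers and wide_ring below 0.1 N and value of joint hook above 1 rad), for 0.2 s.
2. the hook is down in its catch over the ring (horizontal distance between wide_ring_center and pin_foot below 0.006 m and z of wide_ring_center in the frame of pin_foot between 0.011 and 0.018 m and angle between the z axis of wide_ring and the z axis of pin_foot, either way round below 0.07 rad and value of joint hook below 0.05 rad), for 0.2 s.
At the end, for the whole second after the job is handed in: Wide-bore ring flat on the disc round the pin (centred to 6 mm, middle 11 to 18 mm above the disc face, level to 0.07 rad), released, at rest; hook within 0.05 rad of closed in its catch; narrow ring, bullseye, weight and lid each within 30 mm of their start (all of step 2 and contact force between the fingers and wide_ring below 0.1 N and linear speed of wide_ring below 0.02 m/s and distance of each of narrow_ring, bullseye, weight, oil_lid from where it was at the start of the episode below 0.03 m); the robot touches nothing.
It fails at once if the ring is dropped onto the pin (faster than 0.6 m/s within 12 mm of the pin's axis) (horizontal distance between wide_ring_center and pin_foot below 0.012 m and z of wide_ring_center in the frame of pin_foot below 0.12 m and linear speed of wide_ring above 0.6 m/s).
It fails at once if the narrow-bore ring is moved by more than 30 mm (distance of narrow_ring from where it was at the start of the episode above 0.03 m).
It fails at once if the glass bullseye is moved by more than 30 mm (distance of bullseye from where it was at the start of the episode above 0.03 m).
It fails at once if the lead weight is moved by more than 30 mm (distance of weight from where it was at the start of the episode above 0.03 m).
It fails at once if the copper lid is moved by more than 30 mm (distance of oil_lid from where it was at the start of the episode above 0.03 m).
It also fails if it takes over 69 s, if anything falls off the work surface, if the arm or the gripper's body presses on something with over 40 N, if the wrist force passes 120 N, or if a joint passes its speed limit or range.

## Working session

There is one attempt and no reset: what is moved stays moved. The work goes in short steps, Python scripts to look and compute and a tool call to move; the robot and the scene stay as the last step left them, time stands still between calls to the robot, and variables do not carry over. Pictures are saved under pics/ and viewed, at most 10 in all, crops included, and the job is handed in when it is done.

Besides the shell and the picture viewer there is one more tool, called after "Request:" as name(argument=value, ...) on one line, values as JSON. play_rows: Moves the arm, as the interface text tells. Its arguments: {"type":"object","properties":{"moves":{"type":"string"},"grip_force":{"type":"number"}},"required":["moves"]}

```bash
mkdir -p pics; cat > h.py <<'E'
import numpy as np, cv2
from plant import state, read_camera, job, ctrl
def cam(n):
    c=read_camera(n); R=cv2.Rodrigues(np.array(c["rvec"],float))[0]; t=np.array(c["tvec"],float).ravel()
    d=c["depth"]; K=np.array(c["mtx"]); v,u=np.mgrid[:480,:640]
    P=np.stack([(u-K[0,2])/K[0,0]*d,(v-K[1,2])/K[1,1]*d,d],-1)
    W=(P-t)@R; W[d==0]=np.nan
    return c["pixels"],W,c
E
python3 - <<'E'
from h import *
for n in("top","side"):
    p,W,c=cam(n); cv2.imwrite(f"pics/{n}0.png",p); np.save(n+"0.npy",W)
    R=cv2.Rodrigues(np.array(c["rvec"],float))[0];print(n,-R.T@np.ravel(c["tvec"]),c["mtx"][0])
s=state();print(s)
print(ctrl.grip_point_offset)
E
```

```text
top [ 0.4601546  -0.09457638  0.85912704] [434.69623668   0.         326.25784498]
side [ 0.11206065 -0.63968555  0.66874873] [574.41903329   0.         320.64820775]
{'time': 0.1, 'joint_positions': array([-1.41499214,  0.39915324,  0.04502595,  1.53773974, -0.01875251,
        1.20689439, -0.05072483]), 'dq': array([ 0.00093714, -0.00278881, -0.00023045, -0.00416842,  0.00077749,
       -0.00159401,  0.00176386]), 'tau': array([ 3.36676123e-03, -4.76257002e+01,  1.36999033e+00, -2.54949385e+01,
        1.18915894e-02,  5.02795228e-03, -1.81594601e-06]), 'position': array([0.16364802, 0.6284814 , 0.23035071]), 'tcp_rot': array([-7.72139761e-05,  1.27018852e-01,  9.91899907e-01, -8.83249446e-04]), 'contact_force': array([ 0.04292188, -0.47826457, -1.31668584]), 'ft_torque': array([-0.04261992,  0.07246683,  0.01415947]), 'grip_force': 0.0, 'opening': 0.08514158617663155}
-0.0187
```

View pics/top0.png

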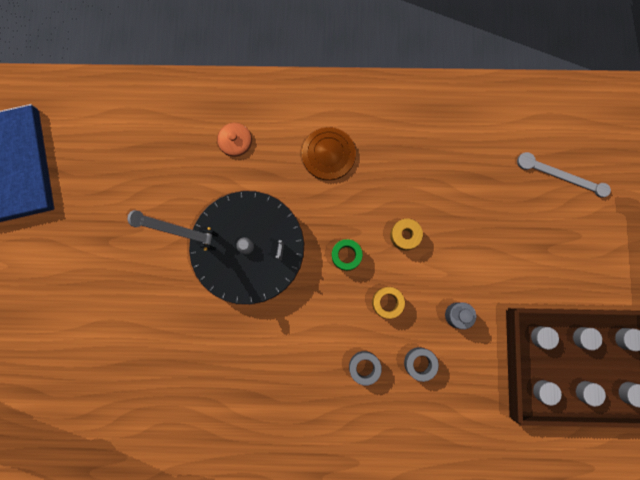

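View pics/side0.png

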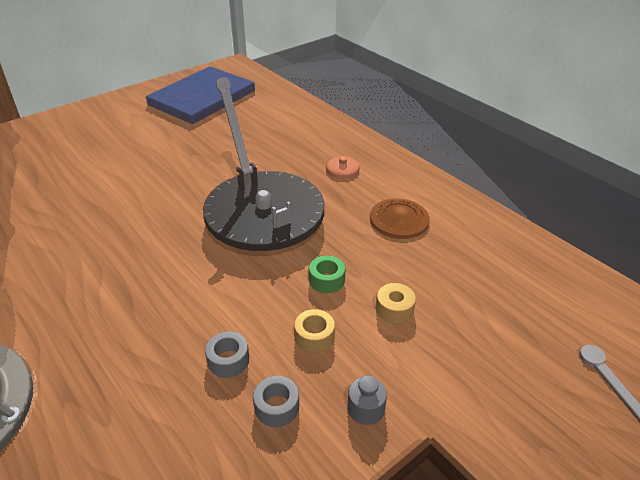

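The top view shows the wide ring at (389,303), narrow ring at (407,234), pin at (246,245), hinge near (208,238), catch at (280,249) and the hook pad at (136,218). The side view shows the hook leaning outward.

```bash
python3 - <<'E'
from h import *
np.set_printoptions(precision=4,suppress=True)
W=np.load("top0.npy")
def reg(u,v,r,lo,hi):
    p=W[v-r:v+r+1,u-r:u+r+1].reshape(-1,3); return p[(p[:,2]>lo)&(p[:,2]<hi)]
def circ(u,v,r,lo,hi):
    p=reg(u,v,r,lo,hi); xy=(p[:,:2]*1e4).astype(np.float32)
    c,R=cv2.minEnclosingCircle(xy); print((u,v),len(p),"mean",p.mean(0),"mec",np.array(c)/1e4,R/10)
circ(389,303,22,.024,.036)
circ(407,234,22,.024,.036)
circ(347,254,22,.024,.036)
circ(246,245,9,.058,.075)   # pin top
circ(246,247,62,.030,.045)  # disc
circ(136,218,12,.10,.4)     # pad
for a in [(389,303),(246,245),(280,249),(280,240),(278,256),(136,218),(160,224),(180,230),(200,236),(208,232),(206,246),(210,240)]: print(a,W[a[1],a[0]])
c=reg(280,249,14,.055,.1);print("catch",c)
S=np.load("side0.npy")
for q in (S,W):
    q=q.reshape(-1,3); 
    for lo,hi in((.055,.09),(.09,.3)):
        m=q[(q[:,2]>lo)&(q[:,2]<hi)&(q[:,0]<.45)&(q[:,0]>-.1)&(abs(q[:,1]+.1)<.25)]
        print(lo,len(m),m.mean(0) if len(m) else 0, m.min(0),m.max(0))
E
python3 - <<'E'
import cv2
a=cv2.imread('pics/top0.png')[190:310,120:310];b=cv2.imread('pics/side0.png')[70:260,190:340]
cv2.imwrite('pics/c1.png',cv2.resize(a,None,fx=4,fy=4,interpolation=2))
E
```

```text
(389, 303) 547 mean [ 0.4602 -0.2043  0.0309] mec [ 0.4605 -0.2045] 29.776144409179686
(407, 234) 658 mean [ 0.5923 -0.2395  0.0309] mec [ 0.5924 -0.2397] 29.780853271484375
(347, 254) 513 mean [ 0.5504 -0.1241  0.0309] mec [ 0.5506 -0.1244] 29.891705322265626
(246, 245) 173 mean [0.5612 0.0675 0.063 ] mec [0.5616 0.0678] 14.5132568359375
(246, 247) 9575 mean [0.5594 0.0653 0.0391] mec [0.5617 0.068 ] 109.87564697265626
(136, 218) 285 mean [0.5782 0.1986 0.2161] mec [0.5785 0.1996] 12.76413803100586
(389, 303) [ 0.4582 -0.2088  0.0013]
(246, 245) [0.5594 0.0628 0.0671]
(280, 249) [ 0.5525 -0.0006  0.0717]
(280, 240) [ 0.5677 -0.0013  0.0817]
(278, 256) [0.5386 0.0014 0.0819]
(136, 218) [0.5783 0.1995 0.22  ]
(160, 224) [0.5771 0.18   0.1772]
(180, 230) [0.5736 0.16   0.1413]
(200, 236) [0.5704 0.1394 0.0972]
(208, 232) [0.5803 0.1302 0.081 ]
(206, 246) [0.5546 0.1326 0.0807]
(210, 240) [0.5662 0.1268 0.0772]
catch [[ 0.5675  0.0004  0.0828]
 [ 0.5677 -0.0013  0.0817]
 [ 0.5678 -0.0031  0.0813]
 [ 0.5661  0.0007  0.08  ]
 [ 0.5659 -0.0013  0.0813]
 [ 0.5656 -0.0034  0.0838]
 [ 0.5671 
[... 1707 characters left out ...]
8  0.0707]
 [ 0.5431 -0.001   0.0563]
 [ 0.5385  0.0049  0.0824]
 [ 0.5385  0.0032  0.0818]
 [ 0.5386  0.0014  0.0819]
 [ 0.5388 -0.0002  0.0798]
 [ 0.5399 -0.0007  0.069 ]
 [ 0.5367  0.0049  0.0817]
 [ 0.5366  0.003   0.0828]
 [ 0.5368  0.0013  0.0819]
 [ 0.5374  0.0002  0.0762]
 [ 0.5384 -0.0004  0.0661]
 [ 0.5365  0.0032  0.0662]
 [ 0.5363  0.0011  0.0684]
 [ 0.5369  0.      0.0621]]
0.055 146 [ 0.4358 -0.3423  0.0561] [ 0.4248 -0.3498  0.055 ] [ 0.4475 -0.3312  0.0582]Traceback (most recent call last):
  File "<stdin>", line 22, in <module>
    return umr_minimum(a, axis, None, out, keepdims, initial, where)
ValueError: zero-size array to reduction operation minimum which has no identity
```

View pics/c1.png

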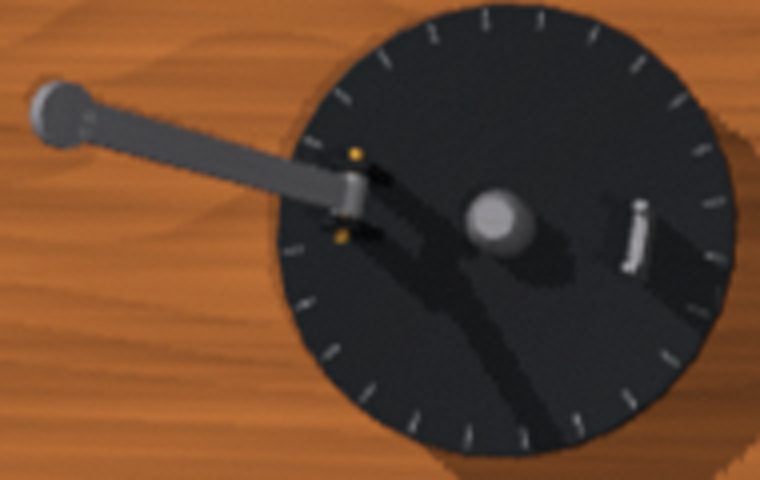

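The enlarged crop shows the hinge at (350,190), the pin top at (494,216) and the catch bar at (636,235). These give a pin–catch distance of 68 mm and a hook length of 158 mm, both matching the spec. The hook angle is about 2.0 rad, with the hinge azimuth about 82.4°.

```bash
cat >> h.py <<'E'
from scipy.spatial.transform import Rotation as Ro
def rel(*targets):
    """world targets (x,y,z,yaw of tool y deg) tool down -> tool-frame shift mm, rotvec deg"""
    s=state(); q=s["tcp_rot"]; R0=Ro.from_quat([q[1],q[2],q[3],q[0]])
    print("pos",np.round(s["position"],4),"yaw",np.degrees(np.arctan2(*R0.as_matrix()[[1,0],1])).round(2))
    for x,y,z,yw in targets:
        a=np.radians(yw); ty=np.array([np.cos(a),np.sin(a),0]); tz=np.array([0,0,-1.]); tx=np.cross(ty,tz)
        Rt=Ro.from_matrix(np.stack([tx,ty,tz],1))
        print(np.round(1e3*R0.inv().apply(np.array([x,y,z])-s["position"]),1),np.round((R0.inv()*Rt).as_rotvec(degrees=True),2))
E
python3 -c "
from h import *
rel((.42,.3,.231,40),(.42,0,.2,-7.6),(.4605,-.2045,.12,-7.6),(.4605,-.2045,.006,-7.6))"
```

```text
pos [0.1636 0.6285 0.2304] yaw 75.41
[-3.309e+02 -2.533e+02 -2.000e-01] [-0.1   0.04 35.41]
[-406.4 -543.6   31.3] [-8.000e-02  8.000e-02  8.301e+01]
[-497.2 -731.1  111.7] [-8.000e-02  8.000e-02  8.301e+01]
[-497.2 -730.9  225.7] [-8.000e-02  8.000e-02  8.301e+01]
```

Request:
play_rows(moves="-331 -253 0 0 0 35 85;-331 -253 0 0 0 35 85;-331 -253 0 0 0 35 85;-331 -253 0 0 0 35 85;-331 -253 0 0 0 35 85;-331 -253 0 0 0 35 85;-331 -253 0 0 0 35 85;-406 -544 31 0 0 83 85;-406 -544 31 0 0 83 85;-406 -544 31 0 0 83 85;-406 -544 31 0 0 83 85;-406 -544 31 0 0 83 85;-497 -731 112 0 0 83 85;-497 -731 112 0 0 83 85;-497 -731 112 0 0 83 85;-497 -731 112 0 0 83 85;-497 -731 112 0 0 83 85;-497 -731 112 0 0 83 85;-497 -731 112 0 0 83 85;-497 -731 112 0 0 83 85")

```text
time: 2.6
position: [0.461, -0.2023, 0.1196]
tcp_rot: [-0.0, 0.752, 0.66, 0.001]
contact_force: [1.0, 0.8, 0.1]
opening: 0.085
grip_force: 0.0
```

```bash
python3 -c "
from h import *
rel((.4605,-.2045,.12,-7.6),(.4605,-.2045,.006,-7.6))"
```

```text
pos [ 0.461  -0.2023  0.1196] yaw -7.47
[-2.2 -0.2 -0.4] [ 0.04 -0.06  0.13]
[ -2.3  -0.3 113.6] [ 0.04 -0.06  0.13]
```

Request:
play_rows(moves="0 0 50 0 0 0 85;0 0 85 0 0 0 85;0 0 100 0 0 0 85;0 0 113 0 0 0 85;0 0 113 0 0 0 85;0 0 113 0 0 0 85", grip_force=40)

```text
time: 3.35
position: [0.4614, -0.2039, 0.0072]
tcp_rot: [0.001, 0.752, 0.659, 0.001]
contact_force: [0.0, 0.2, 0.1]
opening: 0.085
grip_force: 0.0
```

```bash
python3 - <<'E'
from h import *
rel((.4605,-.2045,.006,-7.6))
p,W,c=cam("side"); a=p[270:440,230:400]
cv2.imwrite("pics/g1.png",cv2.resize(a,None,fx=3,fy=3,interpolation=2))
E
```

```text
pos [ 0.4614 -0.2039  0.0072] yaw -7.6
[-0.7 -0.9  1.2] [0.11 0.01 0.  ]
```

View pics/g1.png

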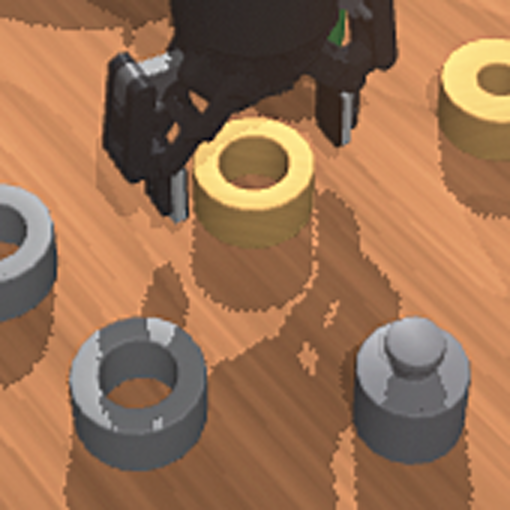

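The picture shows the ring at (255,180) between the open fingers, whose tips are at (170,200) and (345,130). I'll close and lift.

Request:
play_rows(moves="-1 -1 0 0 0 0 50;-1 -1 0 0 0 0 50;-1 -1 0 0 0 0 50;-1 -1 0 0 0 0 50;-1 -1 0 0 0 0 50;-1 -1 0 0 0 0 50;-1 -1 -30 0 0 0 50;-1 -1 -80 0 0 0 50;-1 -1 -120 0 0 0 50;-1 -1 -120 0 0 0 50;-1 -1 -120 0 0 0 50")

```text
time: 4.78
position: [0.4583, -0.2036, 0.1252]
tcp_rot: [-0.001, 0.752, 0.659, -0.0]
contact_force: [0.1, 0.8, -2.9]
opening: 0.0589
grip_force: 45.5
```

```bash
python3 - <<'E'
from h import *
s=state();print(s["position"],s["opening"],s["grip_force"])
rel((.5617,.068,.127,-7.6))
p,W,c=cam("side");cv2.imwrite("pics/s2.png",p)
hsv=cv2.cvtColor(p,cv2.COLOR_BGR2HSV)
m=(hsv[...,0]>19)&(hsv[...,0]<30)&(hsv[...,1]>120)&(hsv[...,2]>90)&(W[...,2]>.05)&(W[...,2]<.3)
q=W[m];print(len(q),q.min(0),q.max(0),q.mean(0))
t=q[q[:,2]>np.percentile(q[:,2],97)-.003];print("top",len(t),t.min(0),t.max(0),t.mean(0))
E
```

```text
[ 0.45834802 -0.20356783  0.12515223] 0.05892663479796184 45.46013927087188
pos [ 0.4583 -0.2036  0.1252] yaw -7.58
[282.8  66.6  -1.7] [-0.13 -0.06  0.02]
119 [ 0.42900397 -0.23352221  0.07834291] [0.58612518 0.12630041 0.14935579] [ 0.45893894 -0.19049314  0.14599632]
top 112 [ 0.42900397 -0.23150221  0.14579568] [ 0.48316861 -0.17797258  0.14935579] [ 0.45737499 -0.19224125  0.14733948]
```

View pics/s2.png

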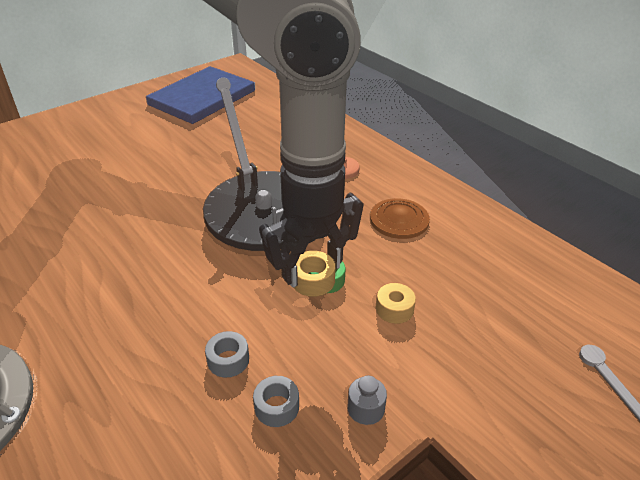

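The ring is gripped level at (315,270), 59 mm opening. Moving over the pin.

Request:
play_rows(moves="60 14 -5 0 0 0 50;115 27 -5 0 0 0 50;170 40 -5 0 0 0 50;225 53 -5 0 0 0 50;260 61 -5 0 0 0 50;283 66.5 -5 0 0 0 50;283 66.5 -5 0 0 0 50;283 66.5 -5 0 0 0 50;283 66.5 -5 0 0 0 50;283 66.5 -5 0 0 0 50;283 66.5 -5 0 0 0 50")

```text
time: 6.2
position: [0.5627, 0.0668, 0.1314]
tcp_rot: [-0.0, 0.753, 0.658, 0.0]
contact_force: [0.4, -0.9, -3.1]
opening: 0.0589
grip_force: 45.4
```

```bash
python3 - <<'E'
from h import *
rel((.5617,.068,.127,-7.6)); print(state()["contact_force"],state()["dq"])
p,W,c=cam("side"); 
hsv=cv2.cvtColor(p,cv2.COLOR_BGR2HSV)
m=(hsv[...,0]>19)&(hsv[...,0]<30)&(hsv[...,1]>120)&(hsv[...,2]>70)&(W[...,2]>.09)&(W[...,2]<.3)
q=W[m]; t=q[q[:,2]>q[:,2].max()-.006];print("top",len(t),t.min(0),t.max(0),t.mean(0))
e=cv2.minEnclosingCircle((t[:,:2]*1e4).astype(np.float32));print(e)
v,u=np.where(m);print(u.min(),u.max(),v.min(),v.max())
# predicted pin axis projection
for z in(.05,.1,.12,.15,.155): print(z,cv2.projectPoints(np.array([[.5617,.068,z]]),c["rvec"],c["tvec"],c["mtx"],None)[0].ravel())
cv2.imwrite("pics/s3.png",cv2.resize(p[130:260,180:340],None,fx=4,fy=4,interpolation=2))
E
```

```text
pos [0.5627 0.0668 0.1314] yaw -7.64
[ 1.  -1.1  4.4] [ 0.   -0.01 -0.04]
[ 0.43880688 -0.88696292 -3.05585417] [-0.00548155  0.0020949  -0.00234041 -0.00330014  0.00205719  0.00016582
 -0.00056042]
top 89 [0.53366491 0.04381744 0.15131794] [0.58589291 0.08832629 0.15626393] [0.55117969 0.06312117 0.15366813]
((5595.10205078125, 641.8958740234375), 274.6492004394531)
248 272 142 158
0.05 [264.02054789 197.93589175]
0.1 [262.41352577 174.89927007]
0.12 [261.74147951 165.26550393]
0.15 [260.70000842 150.33604204]
0.155 [260.52239054 147.78989411]
```

View pics/s3.png

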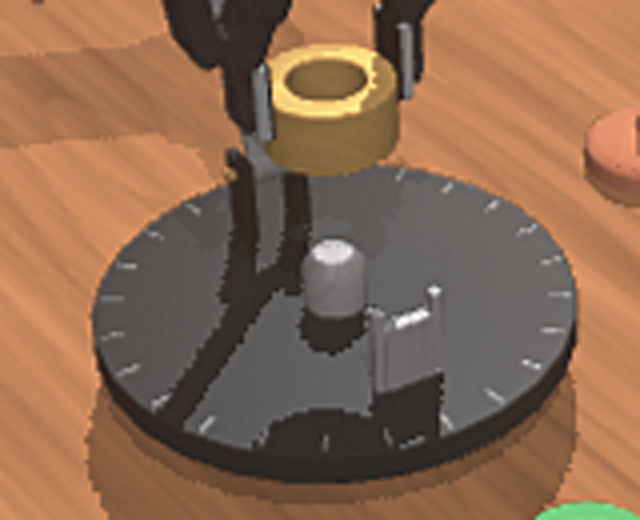

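The ring bore centre is at crop (329,80) and the pin top at (334,250). So the ring sits about 2 px right of the projected pin axis, and I'll correct by 1–2 mm while lowering.

Request:
play_rows(moves="1.4 -2 10 0 0 0 50;1.4 -2 30 0 0 0 50;1.4 -2 45 0 0 0 50;1.4 -2 58 0 0 0 50;1.4 -2 58 0 0 0 50;1.4 -2 58 0 0 0 50;1.4 -2 58 0 0 0 50")

```text
time: 7.12
position: [0.5616, 0.0689, 0.074]
tcp_rot: [0.0, 0.752, 0.659, 0.001]
contact_force: [0.1, -1.0, -3.7]
opening: 0.059
grip_force: 45.4
```

```bash
python3 - <<'E'
from h import *
rel((.5617,.068,.044,-7.6)); s=state();print(s["contact_force"],s["ft_torque"])
p,W,c=cam("side"); 
for z in(.064,.095): print(z,cv2.projectPoints(np.array([[.5617,.068,z]]),c["rvec"],c["tvec"],c["mtx"],None)[0].ravel())
cv2.imwrite("pics/s4.png",cv2.resize(p[140:240,210:320],None,fx=6,fy=6,interpolation=2))
E
```

```text
pos [0.5616 0.0689 0.074 ] yaw -7.6
[-0.9  0.2 30. ] [ 0.08 -0.04  0.  ]
[ 0.06981797 -1.00166715 -3.72509675] [ 0.02172365 -0.0624536   0.00310785]
0.064 [263.58073762 191.63122256]
0.095 [262.57885174 177.26921371]
```

View pics/s4.png

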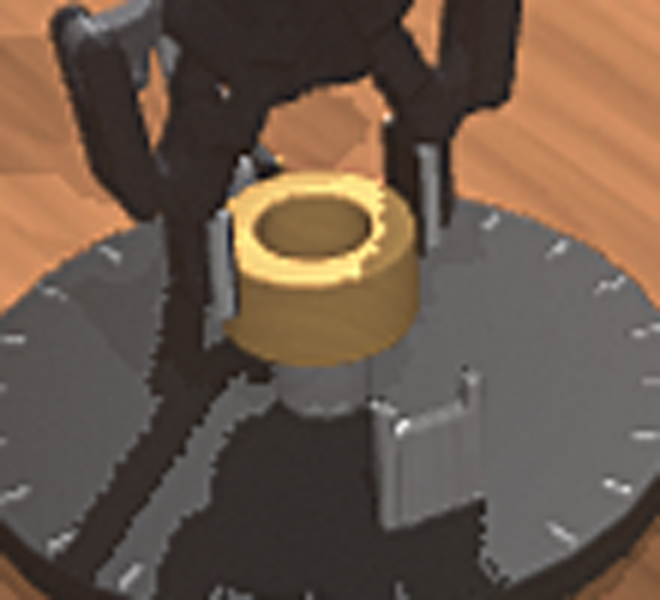

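The ring centre column (322) matches the pin column (322), so it is aligned laterally. Lowering onto the pin.

Request:
play_rows(moves="-0.5 0 4 0 0 0 50;-0.5 0 8 0 0 0 50;-0.5 0 12 0 0 0 50;-0.5 0 16 0 0 0 50;-0.5 0 16 0 0 0 50")

```text
time: 7.8
position: [0.5606, 0.0684, 0.0568]
tcp_rot: [-0.0, 0.752, 0.659, -0.0]
contact_force: [-0.2, -0.1, -2.6]
opening: 0.0591
grip_force: 45.4
```

Request:
play_rows(moves="0 0 3 0 0 0 50;0 0 6 0 0 0 50;0 0 9 0 0 0 50;0 0 11 0 0 0 50;0 0 12 0 0 0 50;0 0 12 0 0 0 50")

```text
time: 8.55
position: [0.561, 0.0684, 0.0455]
tcp_rot: [-0.0, 0.752, 0.659, 0.0]
contact_force: [-1.0, -0.4, -1.2]
opening: 0.0589
grip_force: 45.6
```

Request:
play_rows(moves="0 0 1 0 0 0 50;0 0 1.5 0 0 0 50;0 0 1.5 0 0 0 50")

```text
time: 8.93
position: [0.561, 0.0684, 0.0453]
tcp_rot: [-0.001, 0.752, 0.659, 0.0]
contact_force: [-4.6, 0.1, 10.2]
opening: 0.0588
grip_force: 46.6
```

Request:
play_rows(moves="0 0 -1 0 0 0 60;0 0 -1 0 0 0 75;0 0 -1 0 0 0 85;0 0 -1 0 0 0 85;0 0 -1 0 0 0 85;0 0 -30 0 0 0 85;0 0 -80 0 0 0 85;0 0 -130 0 0 0 85;0 0 -130 0 0 0 85")

```text
time: 10.05
position: [0.564, 0.0684, 0.1779]
tcp_rot: [0.002, 0.752, 0.659, 0.004]
contact_force: [-0.5, -0.1, -1.1]
opening: 0.085
grip_force: 0.0
```

```bash
python3 - <<'E'
from h import *
np.set_printoptions(precision=4,suppress=True)
p,W,c=cam("side"); cv2.imwrite("pics/s5.png",p)
r=W[120:240,200:330].reshape(-1,3)
d=np.hypot(r[:,0]-.5617,r[:,1]-.068)
t=r[(d<.035)&(r[:,2]>.055)&(r[:,2]<.09)];t2=t[t[:,2]>.0655]
print(len(t2),t2.mean(0),np.percentile(t2[:,2],[5,50,95]));e=cv2.minEnclosingCircle((t2[:,:2]*1e4).astype(np.float32));print(e)
A=np.c_[t2[:,:2]-t2[:,:2].mean(0),np.ones(len(t2))];print("tilt",np.linalg.lstsq(A,t2[:,2],rcond=None)[0])
rel((.42,.1,.2,-7.6))
E
```

```text
376 [0.5578 0.0655 0.0676] [0.0658 0.0676 0.0695]
((5587.9501953125, 665.4066772460938), 315.51513671875)
tilt [0.0002 0.0044 0.0676]
pos [0.5621 0.0686 0.1756] yaw -7.59
[  12.4 -145.   -24.9] [ 0.2  -0.12  0.01]
```

View pics/s5.png

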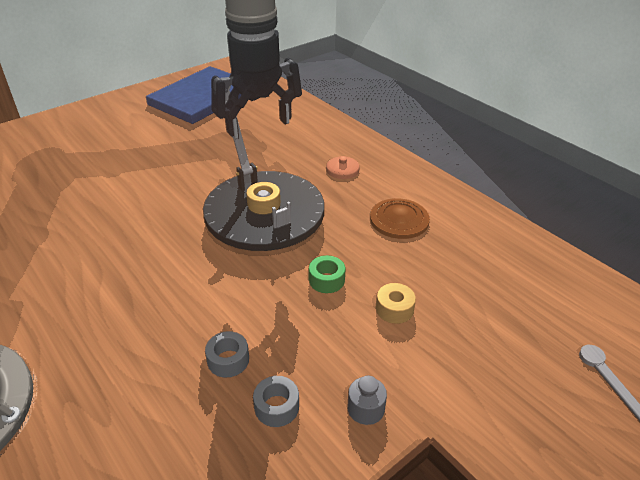

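The ring at (263,197) is fully home: its top is at z = 0.0676 m and level. Next I move around to the outer side of the hook with the fingers shut.

```bash
python3 -c "
from h import *
rel((.44,.068,.19,-7.6),(.44,.28,.19,-7.6),(.588,.265,.19,-7.6))"
```

```text
pos [0.5621 0.0686 0.1756] yaw -7.59
[ -16.7 -120.9  -14.9] [ 0.2  -0.12  0.01]
[ 193.5 -149.   -14.6] [ 0.2  -0.12  0.01]
[198.1  -0.3 -14. ] [ 0.2  -0.12  0.01]
```

Request:
play_rows(moves="-17 -60 -15 0 0 0 60;-17 -121 -15 0 0 0 30;-17 -121 -15 0 0 0 0;50 -130 -15 0 0 0 0;110 -138 -15 0 0 0 0;170 -146 -15 0 0 0 0;194 -149 -15 0 0 0 0;194 -149 -15 0 0 0 0;194 -149 -15 0 0 0 0;195 -90 -15 0 0 0 0;197 -45 -15 0 0 0 0;198 0 -15 0 0 0 0;198 0 -15 0 0 0 0;198 0 -15 0 0 0 0;198 0 -15 0 0 0 0;198 0 -15 0 0 0 0")

```text
time: 12.1
position: [0.5861, 0.2652, 0.1891]
tcp_rot: [-0.0, 0.752, 0.659, 0.0]
contact_force: [-0.5, -0.0, -0.2]
opening: 0.0002
grip_force: 0.0
```

```bash
python3 - <<'E'
from h import *
np.set_printoptions(precision=4,suppress=True)
p,W,c=cam("top"); cv2.imwrite("pics/t6.png",p[150:330,60:330])
q=W[225:275,262:298].reshape(-1,3);q=q[(q[:,2]>.078)&(q[:,2]<.09)];m=q[:,0]>.552
print("prongs",q[m].mean(0),q[~m].mean(0))
q=W[200:262,120:235].reshape(-1,3);q=q[(q[:,2]>.1)&(q[:,2]<.23)&(q[:,1]<.235)]
for lo in(.10,.13,.16,.19): 
  s=q[(q[:,2]>lo)&(q[:,2]<lo+.03)]; print(len(s), s.mean(0) if len(s) else 0)
u=np.array([.132,.991])
rel(*[(.5617+s*u[0],.068+s*u[1],z,-7.6) for s,z in((.140,.19),(.10,.19),(.078,.19))]); print(state()["opening"])
E
```

```text
prongs [ 0.5659 -0.0013  0.0814] [0.5387 0.0024 0.0809]
135 [0.5719 0.1494 0.1151]
150 [0.5738 0.1639 0.1455]
172 [0.5758 0.1785 0.1751]
224 [0.5779 0.1937 0.207 ]
pos [0.5863 0.2652 0.1891] yaw -7.54
[-58.8   1.6  -1. ] [-0.02 -0.05  0.06]
[-98.8   1.5  -1. ] [-0.02 -0.05  0.06]
[-120.8    1.5   -1. ] [-0.02 -0.05  0.06]
0.0002693550921565527
```

Request:
play_rows(moves="-20 0 -1 0 0 0 0;-40 1 -1 0 0 0 0;-50 1.5 -1 0 0 0 0;-60 1.5 -1 0 0 0 0;-70 1.5 -1 0 0 0 0;-80 1.5 -1 0 0 0 0;-90 1.5 -1 0 0 0 0;-99 1.5 -1 0 0 0 0;-99 1.5 -1 0 0 0 0;-99 1.5 -1 0 0 0 0")

```text
time: 13.4
position: [0.5759, 0.1667, 0.1908]
tcp_rot: [-0.0, 0.752, 0.659, 0.001]
contact_force: [-0.2, 1.0, -0.1]
opening: -0.0002
grip_force: 0.0
```

```bash
cat > m.py <<'E'
from h import *
np.set_printoptions(precision=4,suppress=True)
p,W,c=cam("top")
q=W[215:285,255:305].reshape(-1,3);q=q[(q[:,2]>.078)&(q[:,2]<.09)&(q[:,1]<.03)]
if len(q): 
  m=q[:,0]>(q[:,0].min()+q[:,0].max())/2; mid=(q[m].mean(0)+q[~m].mean(0))/2
  d=np.array([.5617,.068])-mid[:2];print("prongs mid",mid,len(q),"u",d/np.linalg.norm(d),np.linalg.norm(d))
p,W,c=cam("side")
q=W.reshape(-1,3);q=q[(q[:,2]>.09)&(q[:,2]<.25)&(abs(q[:,0]-.565)<.05)&(q[:,1]<.23)&(q[:,1]>0)]
for lo in(.09,.11,.13,.15,.17,.19,.21,.23): 
  s=q[(q[:,2]>lo)&(q[:,2]<lo+.02)]; print(lo,len(s), np.median(s,0) if len(s) else 0)
print(state()["contact_force"])
E
python3 m.py
```

```text
prongs mid [0.5465 0.0018 0.0818] 16 u [0.2236 0.9747] 0.06787245250258876
0.09 92 [0.5733 0.1316 0.0997]
0.11 93 [0.5741 0.1333 0.1202]
0.13 100 [0.574  0.1358 0.1405]
0.15 102 [0.5743 0.1382 0.1608]
0.17 97 [0.5753 0.1402 0.1803]
0.19 206 [0.5705 0.1462 0.2013]
0.21 233 [0.5702 0.148  0.22  ]
0.23 473 [0.5743 0.1552 0.242 ]
[-0.37    1.0506  0.2506]
```

```bash
python3 - <<'E'
from h import *
np.set_printoptions(precision=4,suppress=True)
for n in("top","side"):
    p,W,c=cam(n); q=W.reshape(-1,3)
    d=np.hypot(q[:,0]-.5617,q[:,1]-.068)
    q=q[(d>.055)&(d<.082)&(q[:,2]>.066)&(q[:,2]<.09)&(q[:,1]<.05)]
    print(n,len(q),q[np.argsort(q[:,0])][::max(1,len(q)//22)])
W0=np.load("side0.npy").reshape(-1,3); d=np.hypot(W0[:,0]-.5617,W0[:,1]-.068)
q=W0[(d>.055)&(d<.082)&(W0[:,2]>.066)&(W0[:,2]<.09)&(W0[:,1]<.05)];print("before",len(q),q.mean(0),q.min(0),q.max(0))
E
```

```text
top 70 [[ 0.53    0.0035  0.0768]
 [ 0.5314  0.0067  0.0806]
 [ 0.533   0.0047  0.0826]
 [ 0.5339  0.0021  0.0742]
 [ 0.5358  0.0023  0.0732]
 [ 0.5377  0.0025  0.072 ]
 [ 0.5382  0.0012  0.0679]
 [ 0.5396  0.0045  0.071 ]
 [ 0.5413  0.0044  0.0724]
 [ 0.5429  0.0041  0.0753]
 [ 0.5435 -0.0007  0.0701]
 [ 0.5452  0.0029  0.0711]
 [ 0.5469  0.0028  0.0721]
 [ 0.5489  0.0012  0.0709]
 [ 0.5506  0.0011  0.0724]
 [ 0.551  -0.0022  0.0688]
 [ 0.5524  0.0012  0.0719]
 [ 0.5544 -0.0005  0.0714]
 [ 0.5562  0.0014  0.0713]
 [ 0.5577 -0.0008  0.0747]
 [ 0.5583 -0.0019  0.084 ]
 [ 0.5598 -0.0041  0.0725]
 [ 0.5605 -0.0015  0.0813]
 [ 0.5624 -0.0013  0.0805]]
side 107 [[ 0.5265 -0.0003  0.0809]
 [ 0.5275  0.002   0.0726]
 [ 0.5282  0.0055  0.0765]
 [ 0.5288  0.0007  0.075 ]
 [ 0.5291  0.0006  0.0812]
 [ 0.5293  0.0016  0.072 ]
 [ 0.5306  0.0004  0.0743]
 [ 0.5317  0.0015  0.0794]
 [ 0.5332  0.0017  0.0679]
 [ 0.5349  0.0013  0.0674]
 [ 0.5359 -0.0004  0.0679]
 [ 0.5382 -0.      0.0687]
 [ 0.54   -0.0004  0.068 ]
 [ 0.5417 -0.0009  0.0675]
 [ 0.5433 -0.0017  0.0693]
 [ 0.5452  0.0038  0.0694]
 [ 0.5465 -0.003   0.0686]
 [ 0.5492  0.0005  0.0716]
 [ 0.5509  0.      0.0711]
 [ 0.5522 -0.001   0.069 ]
 [ 0.5542 -0.0039  0.0675]
 [ 0.5555 -0.0057  0.0809]
 [ 0.556  -0.0017  0.0718]
 [ 0.5565 -0.004   0.073 ]
 [ 0.5568 -0.0012  0.0818]
 [ 0.5577 -0.0055  0.0796]
 [ 0.5582 -0.0047  0.0747]]
before 113 [ 0.5493 -0.0017  0.0722] [ 0.5332 -0.0069  0.0661] [0.5668 0.0052 0.0813]
```

The disc has turned about 5°, because pushing inward is unstable. I'll grip the finger pad sideways instead and swing it along its arc.

```bash
python3 - <<'E'
from h import *
rel((.583,.195,.20,-10),(.583,.19,.31,-13.2),(.5801,.1481,.31,-13.2),(.5801,.1481,.212,-13.2))
h=[65,73.5]; f=lambda t:np.array([65-158*np.cos(t),73.5+158*np.sin(t)])
for t in np.linspace(1.68,.08,18): print(round(t,2),np.round(f(t)-f(1.68),1))
E
```

```text
pos [0.5746 0.1663 0.1889] yaw -7.59
[ 29.6   4.5 -11.2] [-0.11  0.04  2.41]
[  24.5    4.9 -121.2] [-0.11  0.05  5.61]
[ -17.4    7.6 -121.1] [-0.11  0.05  5.61]
[-17.3   7.8 -23.1] [-0.11  0.05  5.61]
1.68 [0. 0.]
1.59 [-14.8   0.9]
1.49 [-29.7   0.4]
1.4 [-44.4  -1.4]
1.3 [-58.9  -4.7]
1.21 [-73.1  -9.3]
1.12 [-86.7 -15.2]
1.02 [-99.8 -22.3]
0.93 [-112.   -30.7]
0.83 [-123.5  -40.2]
0.74 [-134.   -50.7]
0.64 [-143.5  -62.1]
0.55 [-151.9  -74.4]
0.46 [-159.   -87.4]
0.36 [-165.  -101.1]
0.27 [-169.6 -115.2]
0.17 [-172.8 -129.7]
0.08 [-174.7 -144.4]
```

Request:
play_rows(moves="15 3 -5 0 0 0 0;30 4 -11 0 0 2 0;30 4 -60 0 0 5.6 30;30 4 -115 0 0 5.6 60;70 4 -121 0 0 5.6 60;90 4 -121 0 0 5.6 60;90 4 -121 0 0 5.6 60;90 4 -121 0 0 5.6 60")

```text
time: 14.6
position: [0.591, 0.2533, 0.3096]
tcp_rot: [0.0, 0.784, 0.621, -0.002]
contact_force: [-0.5, -0.6, 0.1]
opening: 0.0598
grip_force: 0.0
```

```bash
cat > m2.py <<'E'
from h import *
np.set_printoptions(precision=4,suppress=True)
for n in("top","side"):
    p,W,c=cam(n); q=W.reshape(-1,3); r=q[:,:2]-[.5617,.068]; d=np.hypot(*r.T)
    k=q[(d>.055)&(d<.082)&(q[:,2]>.077)&(q[:,2]<.09)&(q[:,1]<.05)]
    m=k[:,0]>(k[:,0].min()+k[:,0].max())/2; mid=(k[m].mean(0)+k[~m].mean(0))/2
    e=[.5617,.068]-mid[:2];u=e/np.linalg.norm(e);print(n,len(k),"mid",mid,"az",np.degrees(np.arctan2(u[1],u[0])),np.linalg.norm(e))
    s=r@u; l=r@[-u[1],u[0]]
    for lo in np.arange(.09,.25,.02):
        g=(q[:,2]>lo)&(q[:,2]<lo+.02)&(abs(l)<.035)&(s>-.02)&(s<.125)
        if g.sum(): print("  z %.2f"%(lo+.01),g.sum(),"s",np.percentile(s[g],[5,50,95]),"l",np.percentile(l[g],[5,50,95]),q[g,2].max())
E
python3 m2.py
```

```text
top 17 mid [0.5465 0.0021 0.0815] az 76.98623031950008 0.06765566710049163
  z 0.10 44 s [0.0641 0.0653 0.0667] l [-0.0064  0.0009  0.0077] 0.10923525459398767
  z 0.12 49 s [0.066  0.0677 0.0691] l [-0.0065  0.0005  0.0076] 0.1294635171790953
  z 0.14 53 s [0.0687 0.0699 0.0716] l [-0.0069  0.0011  0.0078] 0.14982780608133062
  z 0.16 61 s [0.0706 0.0725 0.0737] l [-0.0067  0.0002  0.0077] 0.16988680946901544
  z 0.18 63 s [0.0733 0.0746 0.076 ] l [-0.007   0.0005  0.008 ] 0.1897106012985372
  z 0.20 67 s [0.0755 0.0769 0.0784] l [-0.0068  0.0008  0.008 ] 0.20972036652457177
  z 0.22 88 s [0.0777 0.0795 0.0808] l [-0.0075  0.0003  0.0088] 0.229982692787346
  z 0.24 136 s [0.08   0.0821 0.0868] l [-0.0102  0.0008  0.0114] 0.24633630183662983
side 20 mid [0.5438 0.0007 0.0798] az 75.11275835163309 0.06962595270035234
  z 0.10 91 s [0.0613 0.0644 0.0673] l [-0.0029  0.0054  0.0123] 0.10967770374229306
  z 0.12 95 s [0.0635 0.0663 0.0699] l [-0.0024  0.0053  0.0123] 0.12961159920490298
  z 0.14 95 s [0.0661 0.069  0.0721] l [-0.0028  0.0049  0.0125] 0.14995656056054324
  z 0.16 105 s [0.0675 0.0708 0.0746] l [-0.0018  0.0056  0.0124] 0.16998038350908992
  z 0.18 99 s [0.0698 0.0733 0.0762] l [-0.0017  0.0054  0.0124] 0.18976450186270286
  z 0.20 108 s [0.073  0.0758 0.079 ] l [-0.0026  0.0054  0.0128] 0.20996122874097492
  z 0.22 126 s [0.0749 0.078  0.081 ] l [-0.0043  0.0047  0.014 ] 0.22987360875497598
  z 0.24 104 s [0.0773 0.0796 0.0834] l [-0.0045  0.0062  0.016 ] 0.24409565797181879
```

```bash
python3 - <<'E'
from h import *
rel((.5801,.1497,.31,-12.7),(.5801,.1497,.212,-12.7))
E
```

```text
pos [0.5913 0.253  0.3103] yaw -13.35
[-103.1   12.9    0.4] [-0.03  0.08 -0.65]
[-102.9   13.    98.4] [-0.03  0.08 -0.65]
```

Request:
play_rows(moves="-52 6 0 0 0 -0.6 60;-103 13 0 0 0 -0.6 60;-103 13 0 0 0 -0.6 60;-103 13 0 0 0 -0.6 60;-103 13 40 0 0 -0.6 60;-103 13 75 0 0 -0.6 60;-103 13 98 0 0 -0.6 60;-103 13 98 0 0 -0.6 60;-103 13 98 0 0 -0.6 60;-103 13 98 0 0 -0.6 40;-103 13 98 0 0 -0.6 20;-103 13 98 0 0 -0.6 20;-103 13 98 0 0 -0.6 20;-103 13 98 0 0 -0.6 20", grip_force=20)

```text
time: 16.45
position: [0.581, 0.1521, 0.2139]
tcp_rot: [-0.0, 0.78, 0.625, 0.001]
contact_force: [-1.3, 0.4, 5.8]
opening: 0.0245
grip_force: 19.6
```

```bash
python3 - <<'E'
from h import *
rel((.5801,.1497,.212,-12.7));s=state();print(s["opening"],s["grip_force"],s["contact_force"])
E
```

```text
pos [0.581  0.1521 0.2139] yaw -12.6
[-2.5 -0.3  1.8] [ 0.06 -0.08  0.1 ]
0.02454660013942016 19.61438924074173 [-1.2895032   0.39039531  5.75050363]
```

Request:
play_rows(moves="-8 0 0 0 0 0 20;-15 0 -1 0 0 0 20;-22 0 -1 0 0 0 20;-30 0 0 0 0 0 20;-37 0 0.5 0 0 0 20;-44 0 1.5 0 0 0 20;-52 0 3 0 0 0 20;-59 0 5 0 0 0 20;-66 0 7 0 0 0 20;-73 0 9.5 0 0 0 20;-80 0 12 0 0 0 20;-87 0 15 0 0 0 20;-93 0 18.5 0 0 0 20;-100 0 22.5 0 0 0 20;-106 0 26.5 0 0 0 20;-112 0 31 0 0 0 20;-112 0 31 0 0 0 20")

```text
time: 18.58
position: [0.5552, 0.0414, 0.1809]
tcp_rot: [-0.0, 0.781, 0.625, -0.001]
contact_force: [-4.7, -1.5, 0.9]
opening: 0.0248
grip_force: 20.0
```

```bash
python3 - <<'E'
from h import *
np.set_printoptions(precision=4,suppress=True)
rel((.5617,.068,.2,-12.7));s=state();print(s["opening"],s["grip_force"],s["contact_force"],s["ft_torque"])
p,W,c=cam("side"); q=W.reshape(-1,3); r=q[:,:2]-[.5617,.068]
u=np.array([.2198,.9755]); S=r@u; l=r@[-u[1],u[0]]
for lo in np.arange(.08,.24,.02):
    g=(q[:,2]>lo)&(q[:,2]<lo+.02)&(abs(l)<.012)&(S>-.06)&(S<.09)
    if g.sum(): print("  z %.2f"%(lo+.01),g.sum(),"s",np.percentile(S[g],[5,50,95]),"l",np.percentile(l[g],[5,50,95]))
cv2.imwrite("pics/s7.png",cv2.resize(p[40:260,150:360],None,fx=2.7,fy=2.7))
E
```

```text
pos [0.5552 0.0414 0.1809] yaw -12.65
[ 27.3   0.5 -19.1] [-0.08  0.09  0.05]
0.024751450144274406 20.030288100242615 [-4.7083 -1.5046  0.9124] [-0.2377  0.8153  0.0448]
  z 0.09 55 s [0.0417 0.0501 0.0592] l [-0.0095  0.0037  0.0104]
  z 0.11 47 s [0.026  0.0346 0.0414] l [-0.0042  0.0047  0.0103]
  z 0.13 56 s [0.0118 0.0184 0.0257] l [-0.0045  0.0042  0.0105]
  z 0.15 58 s [-0.0046  0.0026  0.0098] l [-0.0039  0.0045  0.0104]
  z 0.17 32 s [-0.0191 -0.0122 -0.0066] l [-0.0052 -0.0001  0.007 ]
  z 0.19 99 s [-0.0381 -0.0302 -0.0204] l [-0.0113 -0.0037  0.0087]
  z 0.21 125 s [-0.0408 -0.0369 -0.0204] l [-0.0117 -0.0093  0.0099]
  z 0.23 25 s [-0.0395 -0.031  -0.0171] l [-0.012  -0.0114 -0.0107]
```

View pics/s7.png

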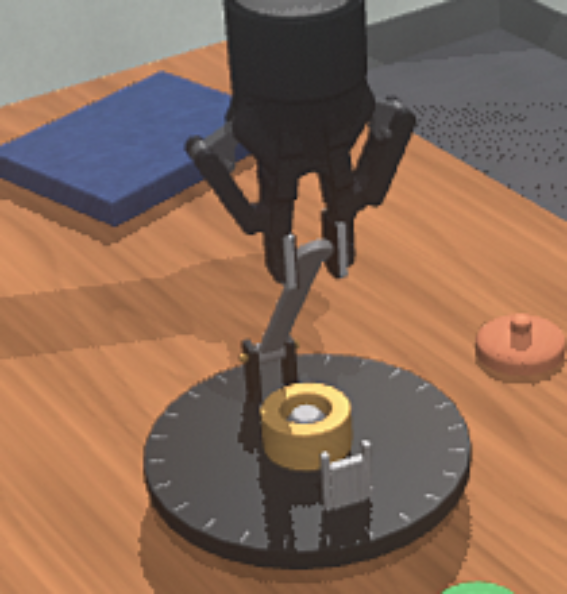

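The hook is held at the pad (crop (315,255)), at about 0.9 rad over the seated ring. I'll continue the swing.

Request:
play_rows(moves="-6 0 5 0 0 0 20;-12.5 0 11 0 0 0 20;-18 0 16.5 0 0 0 20;-23 0 22.5 0 0 0 20;-28 0 28.5 0 0 0 20;-33 0 35 0 0 0 20;-37 0 42 0 0 0 20;-41 0 48.5 0 0 0 20;-45 0 55.5 0 0 0 20;-48 0 63 0 0 0 20;-51 0 70 0 0 0 20;-53.5 0 77.5 0 0 0 20;-55.5 0 85 0 0 0 20;-57.5 0 93 0 0 0 20;-58.5 0 99 0 0 0 20;-59.5 0 105 0 0 0 20;-59.5 0 105 0 0 0 20")

```text
time: 20.75
position: [0.5424, -0.0154, 0.076]
tcp_rot: [-0.001, 0.78, 0.625, -0.001]
contact_force: [-0.7, -4.7, -0.8]
opening: 0.0247
grip_force: 20.2
```

```bash
cat > m3.py <<'E'
from h import *
np.set_printoptions(precision=4,suppress=True)
rel((.5617,.068,.2,-12.7));s=state();print(s["opening"],s["grip_force"],s["contact_force"])
for n in("top","side"):
    p,W,c=cam(n); q=W.reshape(-1,3); r=q[:,:2]-[.5617,.068]
    u=np.array([.2198,.9755]); S=r@u; l=r@[-u[1],u[0]]
    for lo in np.arange(-.105,.06,.015):
        g=(S>lo)&(S<lo+.015)&(abs(l)<.007)&(q[:,2]>.069)&(q[:,2]<.14)
        if g.sum(): print(n,"  s %.3f"%(lo+.0075),g.sum(),"z",np.percentile(q[g,2],[5,50,95]))
E
python3 m3.py
```

```text
pos [ 0.5424 -0.0154  0.076 ] yaw -12.6
[  85.5    0.4 -124. ] [-0.09  0.01  0.1 ]
0.024728242995344568 20.19926816225052 [-0.7153 -4.7132 -0.7661]
side   s -0.098 46 z [0.0957 0.0994 0.1011]
side   s -0.082 36 z [0.0962 0.0983 0.0999]
side   s -0.068 27 z [0.0703 0.0955 0.0964]
side   s -0.052 9 z [0.0927 0.0935 0.095 ]
side   s -0.022 1 z [0.0881 0.0881 0.0881]
side   s -0.007 11 z [0.0856 0.0871 0.088 ]
side   s 0.007 21 z [0.0835 0.0849 0.0859]
side   s 0.022 25 z [0.0806 0.0822 0.084 ]
side   s 0.038 9 z [0.0792 0.0806 0.0812]
```

Request:
play_rows(moves="-0.5 0 6 0 0 0 20;-1 0 12 0 0 0 20;-1.5 0 18 0 0 0 20;-1.5 0 22 0 0 0 20;-1.5 0 24 0 0 0 20;-1.5 0 24 0 0 0 20")

```text
time: 21.6
position: [0.5435, -0.0166, 0.0533]
tcp_rot: [0.0, 0.78, 0.625, 0.001]
contact_force: [-1.0, -1.7, 3.2]
opening: 0.0248
grip_force: 20.4
```

```bash
python3 m3.py
```

```text
pos [ 0.5435 -0.0166  0.0533] yaw -12.56
[  86.7   -0.5 -146.6] [ 0.06 -0.06  0.14]
0.02476207673026979 20.42720764875412 [-1.0269 -1.6783  3.1974]
side   s -0.098 106 z [0.0731 0.078  0.1382]
side   s -0.082 47 z [0.0748 0.0763 0.0779]
side   s -0.068 24 z [0.0748 0.0763 0.0781]
side   s -0.052 5 z [0.0745 0.0758 0.0776]
side   s -0.022 2 z [0.0751 0.0758 0.0765]
side   s -0.007 14 z [0.0751 0.0759 0.0774]
side   s 0.007 7 z [0.0745 0.0755 0.0769]
side   s 0.038 11 z [0.0751 0.0761 0.0782]
side   s 0.052 35 z [0.0746 0.0763 0.0793]
```

Hook level at z ≈ 0.0763 m (closed value is 0.0765 m). Now I release, rise, then shut the fingers and press the pad gently.

Request:
play_rows(moves="0 0 0 0 0 0 35;0 0 0 0 0 0 50;0 0 0 0 0 0 55;0 0 0 0 0 0 55;0 0 -30 0 0 0 55;0 0 -60 0 0 0 55;0 0 -60 0 0 0 20;0 0 -60 0 0 0 0;0 0 -60 0 0 0 0;0 0 -60 0 0 0 0")

```text
time: 22.95
position: [0.5422, -0.017, 0.112]
tcp_rot: [-0.0, 0.78, 0.625, -0.001]
contact_force: [0.6, -0.9, 0.1]
opening: -0.0001
grip_force: 0.0
```

```bash
python3 m3.py;python3 -c "
from h import *
u=np.array([.2198,.9755]);p=np.array([.5617,.068])-.095*u
rel((*p,.08,-12.7))"
```

```text
pos [ 0.5422 -0.017   0.112 ] yaw -12.6
[ 87.2   0.4 -88.1] [-0.08  0.03  0.1 ]
-0.00011812464608221841 0.0 [ 0.5701 -0.875   0.0549]
top   s -0.098 4 z [0.0719 0.0742 0.0773]
side   s -0.098 143 z [0.0745 0.1211 0.1386]
side   s -0.082 46 z [0.0748 0.0764 0.0783]
side   s -0.068 40 z [0.0748 0.0764 0.0784]
side   s -0.052 40 z [0.0741 0.0765 0.0784]
side   s -0.037 38 z [0.075  0.0766 0.078 ]
side   s -0.022 36 z [0.0743 0.0762 0.0785]
side   s -0.007 34 z [0.0745 0.0766 0.0778]
side   s 0.007 35 z [0.075  0.0762 0.0779]
side   s 0.022 32 z [0.0744 0.0764 0.0781]
side   s 0.038 23 z [0.0751 0.0762 0.0771]
side   s 0.052 19 z [0.075  0.0763 0.079 ]
pos [ 0.5425 -0.0171  0.1123] yaw -12.6
[-7.8  0.1 32.3] [-0.05  0.02  0.1 ]
```

Press gently at s = −95 mm.

Request:
play_rows(moves="-8 0 0 0 0 0 0;-8 0 20 0 0 0 0;-8 0 30 0 0 0 0;-8 0 34 0 0 0 0;-8 0 36 0 0 0 0;-8 0 37 0 0 0 0;-8 0 37 0 0 0 0")

```text
time: 23.92
position: [0.5417, -0.025, 0.0765]
tcp_rot: [0.0, 0.78, 0.625, 0.001]
contact_force: [0.5, -0.2, 4.8]
opening: 0.0002
grip_force: 1.9
```

Request:
play_rows(moves="0 0 -40 0 0 0 0;0 0 -100 0 0 0 0;0 -60 -150 0 0 0 0;0 -120 -150 0 0 0 0;0 -120 -150 0 0 0 0;0 -120 -150 0 0 0 0;0 -120 -150 0 0 0 0")

```text
time: 24.8
position: [0.4247, 0.0012, 0.2259]
tcp_rot: [0.0, 0.781, 0.625, 0.0]
contact_force: [0.4, -0.4, 0.8]
opening: -0.0
grip_force: 0.0
```

```bash
python3 m3.py; python3 - <<'E'
from h import *
p,W,c=cam("top"); cv2.imwrite("pics/t9.png",p)
E
```

```text
pos [0.4247 0.0012 0.2259] yaw -12.62
[ 95.2 119.1  26. ] [0.05 0.02 0.08]
-8.946597779649467e-06 0.0 [ 0.3627 -0.4289  0.7616]
top   s -0.098 60 z [0.0749 0.0778 0.0801]
top   s -0.082 63 z [0.075  0.0772 0.0794]
top   s -0.068 64 z [0.0757 0.0776 0.0794]
top   s -0.052 62 z [0.0753 0.0778 0.0799]
top   s -0.037 64 z [0.0752 0.0778 0.0794]
top   s -0.022 64 z [0.0754 0.0778 0.0792]
top   s -0.007 61 z [0.0759 0.0774 0.0798]
top   s 0.007 59 z [0.0757 0.0774 0.0796]
top   s 0.022 63 z [0.0755 0.0778 0.0793]
top   s 0.038 63 z [0.0752 0.0776 0.0796]
top   s 0.052 60 z [0.0759 0.0775 0.0802]
side   s -0.098 54 z [0.0729 0.0762 0.078 ]
side   s -0.082 47 z [0.0743 0.0766 0.078 ]
side   s -0.068 43 z [0.0744 0.0763 0.0779]
side   s -0.052 42 z [0.0746 0.076  0.0776]
side   s -0.037 36 z [0.0745 0.0761 0.0776]
side   s -0.022 40 z [0.0742 0.076  0.0778]
side   s -0.007 36 z [0.0749 0.0762 0.0777]
side   s 0.007 35 z [0.0748 0.0761 0.0779]
side   s 0.022 31 z [0.0743 0.0762 0.0785]
side   s 0.038 30 z [0.0747 0.0765 0.0778]
side   s 0.052 39 z [0.0748 0.077  0.0807]
```

View pics/t9.png

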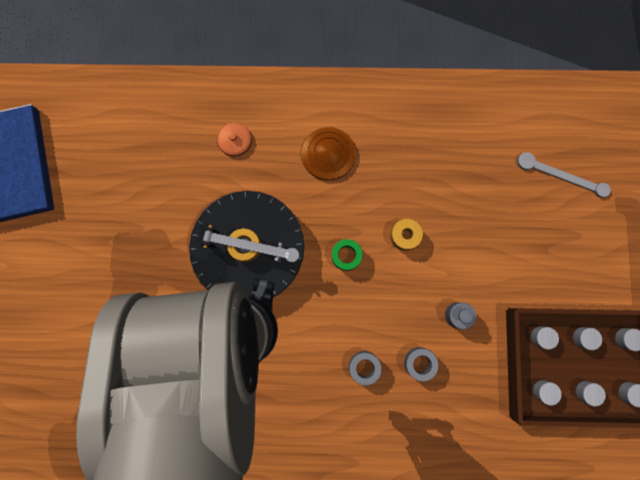

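The hook lies level from (207,237) to (292,255) over the ring at (243,245), and everything else is where it started.

```bash
python3 -c "
from plant import job
print(job.job_done())"
```

```text
the job is handed in; nothing more can be done
None
```

I lowered the wide-bore ring fully home on the pin and released it, closed the hook into its catch over it, left the other objects where they lay, and handed the job in at about 25 s; no verdict came back.

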